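Spin-check the red blood cell turntable and park it on its index

ROBOT

A 6-joint arm with a two-finger parallel gripper is mounted at the origin on the work surface. World frame = base frame: x ahead of the robot, y to its left, z up, the work surface at z = 0. Lengths are in m, angles in rad, forces in N, time in s.
With the tool pointing down it reaches from about 0.35 to 0.875 m from the base axis. Payload 4.2 kg.
Tool frame: the origin (TCP) lies on the front face of the gripper's body, between the roots of the fingers; the fingertips stand 70 mm ahead of it and the grasp point (between the pads) lies 51 mm ahead of it; z points along the fingers, y is the line along which they close (so a half turn about z gives the same grasp; the last joint's range is limited). The gripper opens to 87 mm and grips with 3 to 60 N. Pads are 19 mm wide; open, the fingers measure 117 mm over their backs; the gripper's body (75 mm by 190 mm) begins 51 mm behind the grasp point.
Start: joints at [-1.026, 0.385, 0.008, 0, -1.194, -0.259], TCP at [0.176, -0.6, 0.292] pointing down, gripper open.
Joint ranges: [-3.14, 3.14], [-1.21, 2.06], [-1.07, 1.41], [-3.16, 2.05], [-2.99, -0.16], [-3.1, 3.1]. Speed limits (rad/s): [2.79, 2.79, 3.14, 3.14, 3.14, 3.14].

INTERFACE

Orientations are given as a 3x3 rotation matrix whose columns are the frame's x, y, z axes.
In Python, from workcell import bot, claw, kinematics, get_obs, eyes, order gives the robot as it stands. The module is installed in compiled form; this text tells all that it offers. Calls block until the motion is done:
- bot.reach(position, orientation): joint-space move of the TCP to a pose.
- bot.move_straight(position, attitude=None, rate=0.15): straight line of the TCP; attitude=None keeps the orientation; rate is the mean speed in m/s.
- bot.move_j(angles): joint-space move.
- claw.release() and claw.grab(grip_force=None): open the fingers fully, or close them until they stop; grip_force is the grip in N (None keeps the last).
- bot.hold(seconds).
- kinematics.solve_ik(position, orientation): joint angles nearest the present ones, or None.
- get_obs(): the state.
- eyes.snapshot(name): name is "scene" or "top" or "wrist"; returns a dict with "img" (400x640x3 uint8, blue, green, red), "mtx" (3x3 intrinsics, pixels), "eye" and "orientation" of the camera in the world; the wrist camera has in their place "mount" (4x4, takes a point from camera to tool coordinates, whose origin is the TCP and whose axes are the flange's). Camera axes: x right, y down, z forward; pixel columns grow to the right and rows downward; lengths in m; the calibration is good to about 2 mm. A picture is of the moment at which its call begins: read the wrist's pose just before it. There is no depth.
A pose or a line that the arm cannot do raises bot.Unreachable and nothing moves.
- order.finish_job(): hands the job in; it is judged then, once.
Trained networks look in the newest picture that a camera, given by its name, has taken for a name from the list of things; names that differ only in an ending like _2 or _b are one class to them, and where a whole thing is asked for, a point or a joint stands for the part that bears it (a point fixed in the world has none). Each returns a list of dicts, best first, with "confidence" (0 to 1); they miss things now and then, are a little off and sometimes report something else, mostly with a low value. They report only what shows in the picture. A call takes as long as a camera call.
- eyes.find_in(camera, name): "at" ([column, row] in pixels, amid what is visible of it).
- eyes.trace(camera, name): "pixels" (400x640 bool, what is visible of it) and "at" ([column, row] in pixels, amid what is visible of it).
- eyes.tip_of(camera, name): "at" ([column, row] in pixels: a listed point, or the origin of a listed thing).
The state is a dict: "t": time; "q": joint angles; "joint_vel": joint speeds; "effort": joint torques, N m; "tool_pos": TCP position; "eef_rot": TCP orientation; "contact_force": force on the tool from outside, world axes, zero at the start; "wrist_torque": the same for the moment, N m; "finger_gap": finger opening in m; "gripper_force": force on a finger pad.
Only numpy, scipy, OpenCV 4.12 (cv2) and the standard library are available. Lean on these libraries where they do the work, as an engineer would, in place of code of your own. Each camera call takes 0.05 s, during which the arm holds its last target. There are 200 camera calls.

TASK

Spin-check the revolving red blood cell model and park it ready for the lesson: with a fingertip, flick its clear round spinning, either way, so that it runs on by itself past one whole turn. Then brake it with a fingertip, so that it comes to a standstill with the black line on its rim within the width of the steel index tab on the base, and take the hand away. Nothing has to be gripped, and the humerus, the oesophagus and the fat cell stay where they are.

Things in the scene. Friction and masses are not known exactly. Their poses are not given: they have to be found in the camera images.
- stand: Fixed birch base of the revolving model, 290 x 290 mm, its top 21 mm above the shelf, screwed down. Origin at the centre of its underside on the shelf, right below the wheel's axis; its x axis points from the wheel's axis to the steel index tab, z up.
- wheel (a joint): Angle (rad) of the revolving round, counted on over several turns without wrapping: grows counter-clockwise seen from above, 0 or any multiple of 2 pi when the black line points straight at the tab; starts between -4.7 and -1.6. It turns endlessly both ways on a ball bearing; left alone at 3 rad/s it coasts about 3 turns in 13 s and stops. A few newtons of fingertip on it stop it at once, and can also drag it.
- wheel_axis (a point): Centre of the revolving round, on its vertical axis, at the height of its flat top, 44 mm above the shelf. The round is a clear acrylic disc, 250 mm across, 8 mm thick, with half of a red blood cell fixed on top at its centre; about 0.7 kg in all (0.6 to 0.85), inertia about 0.005 kg m2. Outside the cell its bare flat rim is 50 mm wide.
- cut_face (a point): Point on the axis in the middle of the flat cut face of the red cell, 55 mm above the shelf. The cell model, 150 mm across, is sliced in half: its thick rim is 22 mm high at 55 mm from the axis, its dished middle 9 mm, with a steel cap 12 mm high on the axis. The upright cut face runs straight across the axis, at right angles to the black line; the line's half is bare acrylic, the other half is cell.
- index_line (a point): Outer end of the black index line on the wheel's flat top, 122 mm from the axis, 44 mm above the shelf. The line is 5 mm wide, 43 mm long and radial, engraved in the rim on the side without cell. It turns with the wheel.
- index_tab (a point): Inner edge, at mid-width, of the top of the index tab: a small fixed dark steel bracket on the base, 24 mm wide and 16 mm deep, top 46 mm above the shelf, just outside the wheel's edge, 130 mm from the axis.
- fat_cell: Bystander: loose yellow plastic fat cell model, a ball of 80 mm diameter on a white foot, 81 mm high. Origin at the centre of its foot on the shelf. Leave it.
- oesophagus: Bystander: loose ribbed pink plastic tube of 33 mm diameter upright on a round white foot of 76 mm, 160 mm high in all. Origin at the centre of its foot on the shelf. Leave it.
- humerus: Bystander: loose white resin humerus, 300 mm long and up to 46 mm high, lying on the shelf on the tab's side of the base. Origin at mid-length on the shelf; its length runs along its y axis, the ball head at +y. Leave it.

How it is judged:
On the way, in this order (a step that is already met when the one before it is completed fails the run):
1. the round spins by itself, faster than 1 rad/s, with nothing touching it, for 0.4 s (contact force between wheel and anything else below 0.05 N and (velocity of joint wheel above 1 rad/s or velocity of joint wheel below -1 rad/s)), for 0.4 s.
2. it has run past one whole turn from its start (to within 1.6 rad of the mark's second coming, or beyond) and is still running with nothing touching it (contact force between wheel and anything else below 0.05 N and ((value of joint wheel above 4.69 rad and velocity of joint wheel above 0.1 rad/s) or (value of joint wheel below -10.97 rad and velocity of joint wheel below -0.1 rad/s))).
3. a finger pressing on the round has brought it to a standstill with the black line at the tab (within 12 mm to either side) (contact force between wheel and the fingers above 0.2 N and velocity of joint wheel between -0.2 and 0.2 rad/s and (value of joint wheel above 5.9 rad or value of joint wheel below -12.2 rad) and y of index_line in the frame of stand between -0.012 and 0.012 m and x of index_line in the frame of stand above 0.05 m), for 0.05 s.
At the end, for the whole second after the job is handed in: The wheel is at rest (under 0.05 rad/s) after more than one whole turn, the outer end of the black line no more than 12 mm to either side of the middle of the index tab, which is 24 mm wide (y of index_line in the frame of stand between -0.012 and 0.012 m and x of index_line in the frame of stand above 0.05 m and velocity of joint wheel between -0.05 and 0.05 rad/s and (value of joint wheel above 5.9 rad or value of joint wheel below -12.2 rad)); the robot touches nothing.
It fails at once if the fat cell is moved more than 15 mm, or lifted (distance of fat_cell from where it was at the start of the episode above 0.015 m).
It fails at once if the oesophagus is moved more than 15 mm, or lifted (distance of oesophagus from where it was at the start of the episode above 0.015 m).
It fails at once if the humerus is moved more than 15 mm, or lifted (distance of humerus from where it was at the start of the episode above 0.015 m).
It also fails if it takes over 72 s, if anything falls off the work surface, if the arm or the gripper's body presses on something with over 40 N, if the wrist force passes 120 N, or if a joint passes its speed limit or range.

## Working session

There is one attempt and no reset: what is moved stays moved. The work goes in short steps, each a Python script; the robot and the scene stay as the last script left them, time stands still between calls to the robot, and variables do not carry over. Pictures are saved under pics/ and viewed, at most 10 in all, crops included, and the job is handed in when it is done.

```bash
mkdir -p pics; cat > h.py <<'E'
import numpy as np, cv2
from workcell import bot, claw, kinematics, get_obs, eyes, order
def ray(s,px):
    d=np.array(s["orientation"])@np.linalg.inv(s["mtx"])@np.array([px[0],px[1],1.0])
    return np.array(s["eye"]),d
def onz(s,px,z):
    e,d=ray(s,px); return e+d*(z-e[2])/d[2]
E
python3 - <<'E'
from h import *
print(get_obs()["t"])
Z=dict(wheel_axis=.044,index_line=.044,index_tab=.046,cut_face=.055,fat_cell=0,oesophagus=0,humerus=0,stand=0)
for c in("top","scene"):
    s=eyes.snapshot(c); cv2.imwrite(f"pics/{c}0.png",s["img"]); print(c,np.round(s["eye"],3))
    for n,z in Z.items():
        r=eyes.tip_of(c,n)[:2]
        print(n,[(np.round(k["at"],1),round(k["confidence"],2),np.round(onz(s,k["at"],z),4)) for k in r])
print(get_obs()["t"], get_obs()["eef_rot"])
E
```

```text
0.0
top [0.405 0.05  1.153]
wheel_axis [(array([347.4, 222.8]), 0.88, array([ 0.5782, -0.0245,  0.044 ]))]
index_line [(array([302.9, 207.7]), 0.66, array([0.6206, 0.0874, 0.044 ]))]
index_tab [(array([367.5, 177.6]), 0.81, array([ 0.6944, -0.0814,  0.046 ]))]
cut_face [(array([347.3, 222.7]), 0.61, array([ 0.5767, -0.0235,  0.055 ]))]
fat_cell [(array([260.1, 196.4]), 0.76, array([0.6634, 0.2024, 0.    ]))]
oesophagus [(array([433.6, 229.4]), 0.88, array([ 0.5607, -0.253 ,  0.    ]))]
humerus [(array([380.1, 163.8]), 0.69, array([ 0.744, -0.123,  0.   ]))]
stand [(array([344.5, 225.1]), 0.86, array([ 0.5792, -0.0195,  0.    ]))]
scene [0.993 0.801 0.622]
wheel_axis [(array([327.1, 198.2]), 0.91, array([ 0.5848, -0.02  ,  0.044 ]))]
index_line [(array([338.7, 233.3]), 0.79, array([0.6231, 0.1044, 0.044 ]))]
index_tab [(array([270.5, 199.8]), 0.6, array([ 0.6959, -0.0698,  0.046 ]))]
cut_face [(array([329.7, 190.8]), 0.75, array([ 0.5739, -0.0285,  0.055 ]))]
fat_cell [(array([342.7, 283.8]), 0.85, array([0.662, 0.192, 0.   ]))]
oesophagus [(array([296.2, 166.4]), 0.73, array([ 0.5538, -0.2581,  0.    ]))]
humerus [(array([243.5, 210.6]), 0.74, array([ 0.7425, -0.1261,  0.    ])), (array([269.8, 198.2]), 0.49, array([ 0.671 , -0.1466,  0.    ]))]
stand [(array([330.7, 213.9]), 0.75, array([ 0.5764, -0.0208,  0.    ]))]
0.9 [[-9.59446637e-01 -2.81890316e-01  9.41680101e-06]
 [-2.81890316e-01  9.59446637e-01  2.24173935e-05]
 [-1.53541642e-05  1.88537878e-05 -1.00000000e+00]]
```

View pics/top0.png

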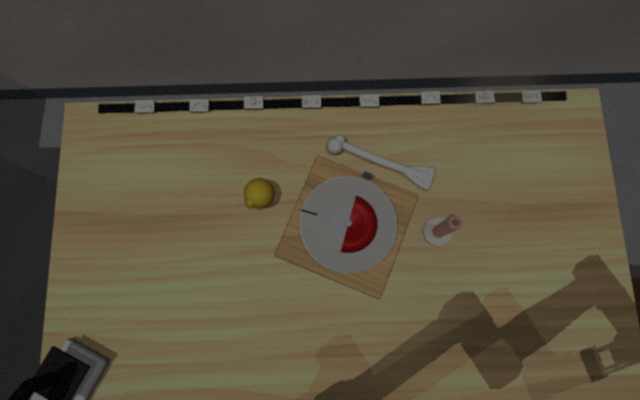

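View pics/scene0.png

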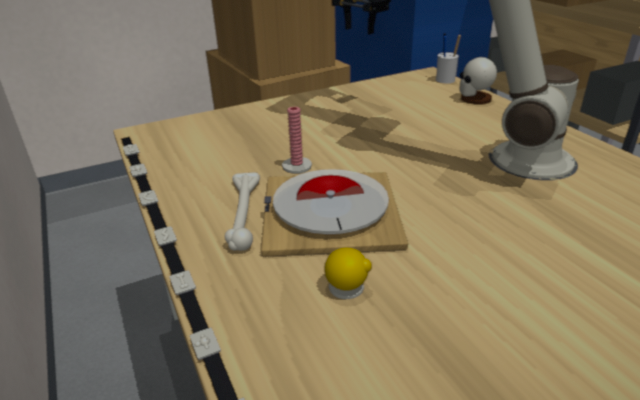

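The wheel centre is at about px (348,224) in the top view. The line is at (309,212), about 94° CCW of the tab at (367,177), so the wheel is at about -4.64. I'll flick it CCW by pushing on the cut face at its 159° end, away from the oesophagus.

```bash
cat >> h.py <<'E'
C=np.array([.578,-.0225]); TAB=np.radians(-22.3)
u=lambda a: np.array([np.cos(a),np.sin(a)])
def R(a):  # tool down, y axis along world angle a
    y=np.array([*u(a),0]); z=np.array([0,0,-1.]); return np.c_[np.cross(y,z),y,z]
def ang_red(s):
    """line's world angle from red cell in a fixed camera, 2 estimates coarse"""
    h=cv2.cvtColor(s["img"],cv2.COLOR_BGR2HSV)
    m=(((h[...,0]<6)|(h[...,0]>172))&(h[...,1]>190)&(h[...,2]>50)).astype(np.uint8)
    n,l,st,ce=cv2.connectedComponentsWithStats(m); k=1+np.argmax(st[1:,4])
    p=onz(s,ce[k],.057)[:2]-C
    return np.arctan2(*(-p)[::-1]),np.linalg.norm(p),st[k,4]
def p3(xy,z): return np.array([*xy,z])
E
python3 - <<'E'
from h import *
for c in("top","scene"):
    s=eyes.snapshot(c); a=ang_red(s); print(c,np.degrees(a[0]),a[1:])
A=np.radians(70)
s0=C+.055*u(A+np.pi/2)+.02*u(A)
claw.grab(5)
best=None
for a in(A+np.pi/2,A-np.pi/2):
    q=kinematics.solve_ik(p3(s0,.30),R(a)); print(a,None if q is None else np.round(q,2))
    if q is not None and (best is None or abs(q[5])<best[0]): best=(abs(q[5]),a)
bot.reach(p3(s0,.30),R(best[1]))
o=get_obs(); print(o["t"],o["tool_pos"],o["finger_gap"],o["contact_force"])
s=eyes.snapshot("scene"); a=ang_red(s); print(np.degrees(a[0]),a[1:])
s=eyes.snapshot("wrist"); cv2.imwrite("pics/w1.png",s["img"])
E
```

```text
top 65.00937262597111 (np.float64(0.03561433274343607), np.int32(1093))
scene 69.35385629570617 (np.float64(0.031754669030849496), np.int32(680))
2.792526803190927 [ 0.33  0.22 -0.2   0.   -1.14 -0.68]
-0.34906585039886595 [ 0.33  0.22 -0.2   0.   -1.14  2.46]
5.0417 [0.53318678 0.01447916 0.29995892] 0.0008335051509936564 [0.3809029  0.22899156 0.55436791]
69.48784264312842 (np.float64(0.031920636415230984), np.int32(657))
```

View pics/w1.png

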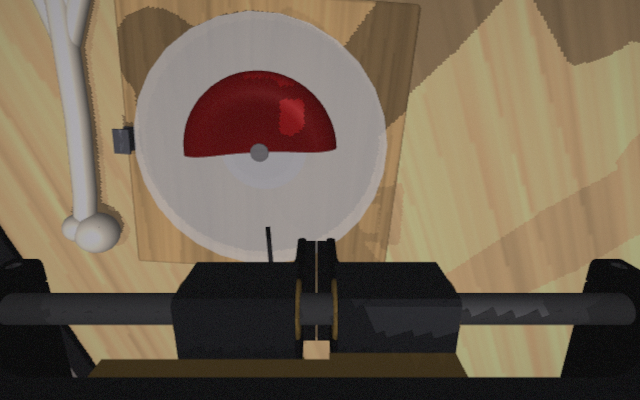

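The wrist view shows the cap at (260,152), the tab's inner edge at (133,140) and the line running from (267,228) to (270,262). I'll refine the centre and tab from these, then flick, watch and brake.

```bash
cat >> h.py <<'E'
def wcam(o,s):
    T=np.eye(4); T[:3,:3]=np.array(o["eef_rot"]); T[:3,3]=o["tool_pos"]; M=T@np.array(s["mount"])
    return dict(mtx=s["mtx"],eye=M[:3,3],orientation=M[:3,:3])
E
python3 - <<'E'
from h import *
o=get_obs(); s=wcam(o,eyes.snapshot("wrist"))
c=onz(s,(260,152),.056)[:2]; t=onz(s,(133,140),.046)[:2]; l=onz(s,(267,228),.044)[:2]; l2=onz(s,(270,260),.044)[:2]
d=lambda v:np.degrees(np.arctan2(v[1],v[0]))
print(c,t,l,l2,d(t-c),d(l-c),d(l2-c),np.linalg.norm(t-c))
e=onz(s,(134,138),.044)[:2],onz(s,(386,138),.044)[:2],onz(s,(258,11),.044)[:2]
print(e, np.mean(e[:2],0))
E
```

```text
[ 0.57749916 -0.02335986] [ 0.69144799 -0.0755239 ] [0.60464878 0.0557765 ] [0.61602461 0.09189988] -24.597588578621973 71.06424174304063 71.5178474925397 0.12532127592330197
(array([ 0.69063872, -0.07698894]), array([0.45867728, 0.0076152 ]), array([ 0.53296137, -0.13853177])) [ 0.574658   -0.03468687]
```

```bash
sed -i 's/^C=.*/C=np.array([.5775,-.0233]); TAB=np.radians(-23)/' h.py
cat > spin.py <<'E'
from h import *
A=np.radians(71); a=A+np.pi/2
s0=C+.055*u(a)+.02*u(A); s1=s0-.065*u(A)
bot.move_straight(p3(s0,.135),rate=.2,attitude=R(a))
bot.move_straight(p3(s0,.120),rate=.1)
t0=get_obs()["t"]
bot.move_straight(p3(s1,.120),rate=.15)
bot.move_straight(p3(s1,.19),rate=.35)
print("flick",t0,get_obs()["t"])
# hover over rim, robot side
B=np.pi; h=C+.1*u(B)
log=[]; cur=A
def look():
    global cur
    t=get_obs()["t"]; r=ang_red(eyes.snapshot("scene"))
    cur+=np.mod(r[0]-cur+.4,2*np.pi)-.4; log.append((t,cur-TAB-2*np.pi,r[2])); return log[-1]
look(); bot.hold(.1); look(); bot.hold(.1); look()
bot.move_straight(p3(h,.17),rate=.2); look()
for i in range(4): bot.hold(.15); look()
bot.move_straight(p3(h,.125),rate=.1)
for i in range(4): bot.hold(.15); look()
np.save("log.npy",log)
for x in log: print(np.round(x,3))
E
python3 spin.py
```

```text
flick 6.4667 7.4
[ 7.40e+00 -1.73e-01  8.80e+02]
[  7.55    1.098 664.   ]
[  7.7    2.17 702.  ]
[   8.133    4.673 1232.   ]
[   8.333    5.371 1054.   ]
[  8.533   6.594 786.   ]
[  8.733   8.031 659.   ]
[  8.933   9.597 910.   ]
[  9.733  13.12  736.   ]
[  9.933  14.403 669.   ]
[ 10.133  15.829 896.   ]
[  10.333   16.777 1134.   ]
```

```bash
cat > wait.py <<'E'
from h import *
bot.hold(9)
cur=0; L=[]
for i in range(7):
    t=get_obs()["t"]; r=ang_red(eyes.snapshot("scene")); cur+=np.mod(r[0]-cur+.4,2*np.pi)-.4
    L.append((t,cur-TAB)); bot.hold(.25)
L=np.array(L); print(L)
w=np.polyfit(L[:,0],L[:,1],1); print(w)
o=get_obs(); print(o["t"],o["tool_pos"],o["contact_force"])
E
python3 wait.py
```

```text
[[19.3833      3.33955025]
 [19.6833      3.96906007]
 [19.9833      4.39486847]
 [20.2833      4.68506283]
 [20.5833      4.97452322]
 [20.8833      5.33639807]
 [21.1833      5.79461148]]
[  1.27137076 -21.14558398]
21.4833 [ 0.47751731 -0.02330075  0.1250067 ] [-0.06744074  0.32057103  0.31782279]
```

```bash
cat > brake.py <<'E'
from h import *
h=C+.1*u(np.pi); f0=get_obs()["contact_force"][2]
bot.move_straight(p3(h,.1155),rate=.1)
z=.1155
while z>.108:
    z-=.0007; bot.move_straight(p3(h,z),rate=.05)
    f=get_obs()["contact_force"][2]-f0
    if abs(f)>3: break
print(z,f,get_obs()["t"])
d=lambda v:np.degrees(np.arctan2(v[1],v[0]))
for c in("scene","top"):
  for i in range(2):
    s=eyes.snapshot(c)
    for n,zz in(("index_line",.044),("index_tab",.046)):
        for k in eyes.tip_of(c,n)[:1]:
            p=onz(s,k["at"],zz)[:2]-C; print(c,n,round(k["confidence"],2),np.round(k["at"],1),d(p),np.linalg.norm(p))
    print(np.degrees(ang_red(s)[0]))
o=get_obs(); s=eyes.snapshot("wrist"); cv2.imwrite("pics/w2.png",s["img"]); cv2.imwrite("pics/s2.png",cv2.resize(eyes.snapshot("scene")["img"][130:270,220:420],None,fx=4,fy=4))
E
python3 brake.py
```

```text
0.11339999999999999 6.492167426221532 22.4833
scene index_line 0.62 [340.3 231.5] 72.09826613832367 0.1302776239311886
scene index_tab 0.61 [270.7 197. ] -26.55961149125645 0.12722231848583143
74.21595206362761
scene index_line 0.82 [340.6 231. ] 72.48778352866188 0.1287593853015255
scene index_tab 0.79 [271.4 197.8] -25.043478003978052 0.12546508492904487
73.65339525194234
top index_line 0.94 [301.6 206.5] 67.87145178299016 0.12303751718149682
top index_tab 0.8 [368.6 178.6] -28.033044564085472 0.12929289129716987
125.87193782021318
top index_line 0.79 [302.  207.4] 68.73738144163663 0.12125932340187702
top index_tab 0.95 [367.1 176.1] -25.33247563538882 0.13377815155252895
125.87434107347926
```

View pics/s2.png

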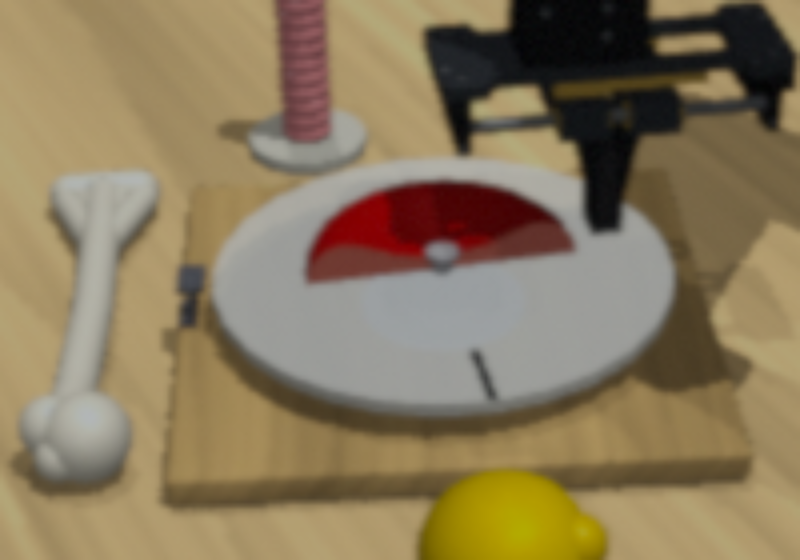

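View pics/w2.png

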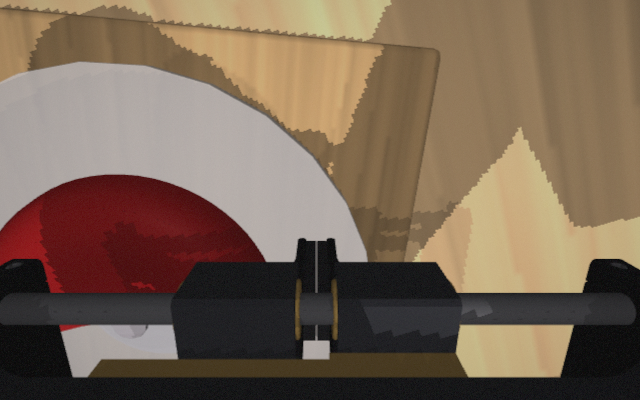

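The wheel has stopped with the line about 94° past the tab (line at (488,375) in the scene crop, tab at (190,290)). The finger is pressing with 6.5 N, so I'll drag the wheel back CW in small arc steps.

```bash
cat > drag.py <<'E'
from h import *
def drag(deg,step=9,z=None,rate=.05):
    """arc the pressed finger by deg, keep 4-9 N"""
    o=get_obs(); p=np.array(o["tool_pos"]); z=.1134 if z is None else z
    v=p[:2]-C; a0=np.arctan2(v[1],v[0]); n=max(1,int(np.ceil(abs(deg)/step)))
    F=[]
    for i in range(1,n+1):
        bot.move_straight(p3(C+.1*u(a0+np.radians(deg)*i/n),z),rate=rate)
        f=get_obs()["contact_force"][2]; F.append(round(f,1))
        z+= .0002 if f>9 else (-.0002 if f<5 else 0)
    print("F",F,z,get_obs()["t"]); return z
def meas(cams=("scene","top"),n=3):
    d=lambda v:np.degrees(np.arctan2(v[1],v[0]))
    for c in cams:
      for nme,zz in(("index_line",.044),("index_tab",.046)):
        r=[]
        for i in range(n):
            s=eyes.snapshot(c); k=eyes.tip_of(c,nme)[:1]
            if k: p=onz(s,k[0]["at"],zz)[:2]-C; r.append((d(p),np.linalg.norm(p),k[0]["confidence"]))
        print(c,nme,np.round(r,3).tolist())
      print(np.degrees(ang_red(s)[0]))
E
python3 - <<'E'
from drag import *
drag(-94)
meas(n=2)
cv2.imwrite("pics/s3.png",cv2.resize(eyes.snapshot("scene")["img"][130:270,220:420],None,fx=4,fy=4))
E
```

```text
F [np.float64(5.6), np.float64(6.1), np.float64(5.4), np.float64(6.2), np.float64(6.1), np.float64(6.1), np.float64(6.0), np.float64(6.6), np.float64(6.6), np.float64(6.1), np.float64(6.7)] 0.1134 28.1333
scene index_line [[-9.603, 0.124, 0.81], [-16.606, 0.126, 0.74]]
scene index_tab [[-21.98, 0.127, 0.72], [-23.882, 0.129, 0.67]]
-98.32723446928753
top index_line [[-20.581, 0.138, 0.93], [-18.353, 0.137, 0.64]]
top index_tab [[-26.487, 0.138, 0.67], [-26.504, 0.136, 0.61]]
-8.497549823502334
```

View pics/s3.png

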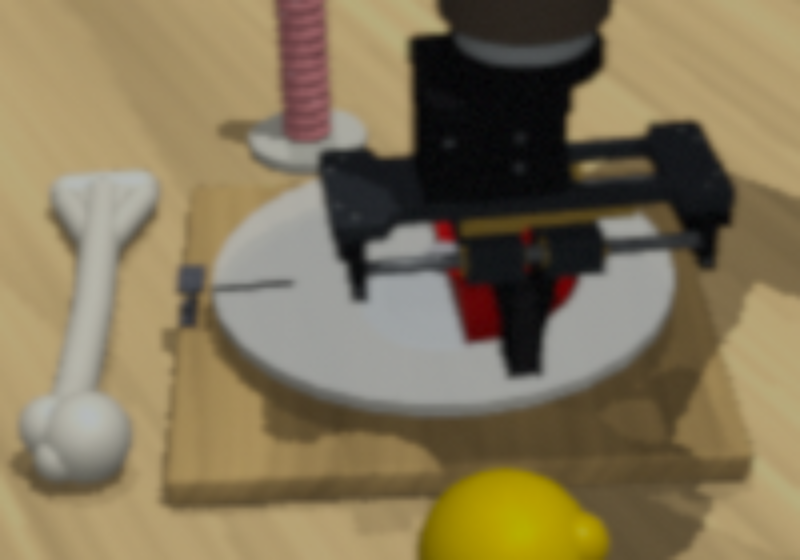

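The line, from (293,283) to (213,288) in the crop, is a few degrees CCW of the tab centre at (192,280). I'll take an accurate top crop for the residual.

```bash
python3 - <<'E'
from h import *
d=lambda v:np.degrees(np.arctan2(v[1],v[0]))
s=eyes.snapshot("scene")
f=lambda x,y,z:onz(s,(x/4+220-.375,y/4+130-.375),z)[:2]-C
a,b,t=f(213,288,.044),f(293,283,.044),f(203,280,.046)
print(d(a),np.linalg.norm(a),d(b),np.linalg.norm(b),d(a-b),d(t),np.linalg.norm(t))
s=eyes.snapshot("top"); i=s["img"]
cv2.imwrite("pics/t3.png",cv2.resize(i[150:240,300:420],None,fx=6,fy=6,interpolation=cv2.INTER_CUBIC))
E
```

```text
-19.200129609852382 0.12236752389495241 -17.712717156785214 0.07958666045763917 -21.963024817227463 -21.778679836711902 0.12744861545017266
```

View pics/t3.png

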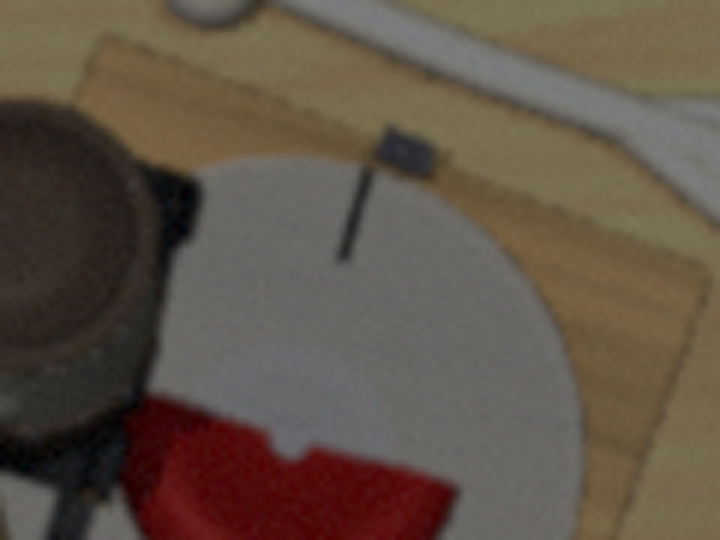

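In the top crop, the line's outer end is at (370,170) and the tab's inner edge centre is at (405,168), with the axis at about (290,445). The residual is about 6° CW.

```bash
python3 - <<'E'
from drag import *
drag(-6.2,step=4,rate=.03)
bot.hold(.3)
s=eyes.snapshot("top"); i=s["img"]
cv2.imwrite("pics/t4.png",cv2.resize(i[150:240,300:420],None,fx=6,fy=6,interpolation=cv2.INTER_CUBIC))
E
```

```text
F [np.float64(7.4), np.float64(7.1)] 0.1134 29.7667
```

View pics/t4.png

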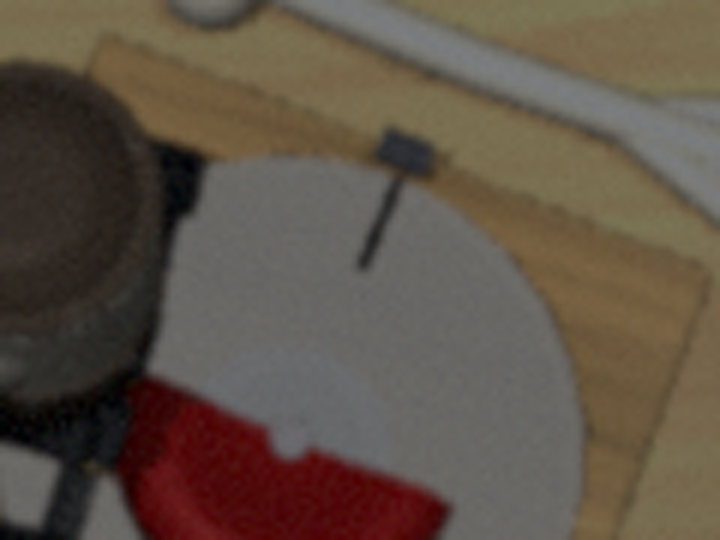

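The line's end, (400,180), now meets the middle of the tab's inner edge, about (405,168). Lifting straight up.

```bash
python3 - <<'E'
from drag import *
p=np.array(get_obs()["tool_pos"])
bot.move_straight(p3(p[:2],.118),rate=.02)
bot.move_straight(p3(p[:2],.28),rate=.15)
bot.hold(.5)
s=eyes.snapshot("top"); a=s["img"]; bot.hold(1); b=eyes.snapshot("top")["img"]
print(np.abs(a[150:240,340:420].astype(int)-b[150:240,340:420]).mean(),get_obs()["t"],get_obs()["contact_force"])
cv2.imwrite("pics/t5.png",cv2.resize(b[150:240,300:420],None,fx=6,fy=6,interpolation=cv2.INTER_CUBIC))
E
```

```text
1.6243055555555554 33.3333 [-0.00831389  0.05510628  0.04843289]
```

View pics/t5.png

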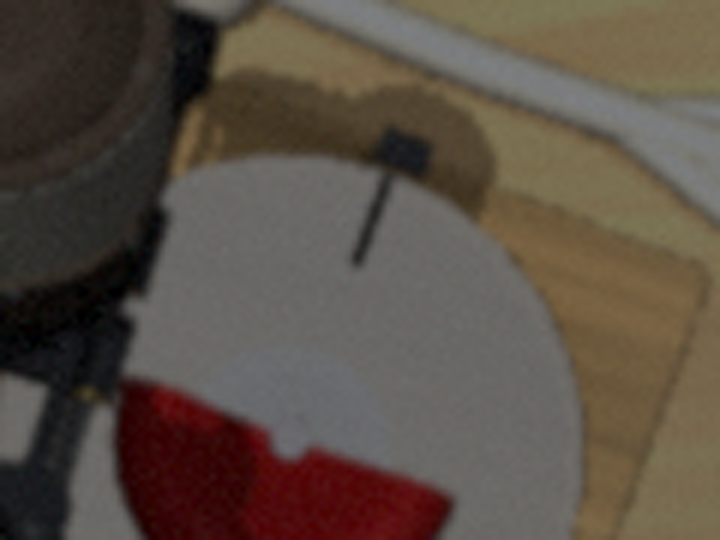

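After lift-off the line's end is at (388,178). It sprang back about 5 mm but is still inside the tab's width. I'll check the drift and offset numerically.

```bash
python3 - <<'E'
from h import *
d=lambda v:np.degrees(np.arctan2(v[1],v[0]))
for k in range(3):
    I=[];
    for j in range(4): s=eyes.snapshot("top"); I.append(s["img"].astype(float))
    g=np.mean(I,0).mean(2); sub=g[178:198,352:372]; w=np.clip(75-sub,0,None)
    yy,xx=np.mgrid[178:198,352:372]; P=np.c_[xx[w>10],yy[w>10]]; W=w[w>10]
    tb=g[168:182,358:378]; 
    m=(P*W[:,None]).sum(0)/W.sum(); q=onz(s,m,.044)[:2]-C; print(get_obs()["t"],m,len(W),d(q),np.linalg.norm(q))
    bot.hold(.7)
# tab centre top & axis from traces
T=[onz(s,r["at"],.046)[:2] for r in eyes.find_in("top","index_tab")[:1]]; print(T,d(T[0]-C) if T else "")
r=eyes.trace("top","stand")[:1]
x=onz(s,(405/6+300-.4,153/6+150-.4),.046)[:2]; print("tab px",x-C,d(x-C))
e1=[onz(s,(x/6+300,y/6+150),.021)[:2] for x,y in((710,265),(620,540))]; print("edge",d(e1[0]-e1[1]))
E
```

```text
33.5333 [364.52847188 182.74716689] 44 -25.653837815959463 0.11527382708096368
34.4333 [364.3735007  182.88145049] 45 -25.540090794949034 0.11478194566612046
35.3333 [364.38255919 182.86849962] 45 -25.54415817550821 0.11482322391824627
[array([ 0.55336976, -0.04268263])] -141.22681569449384
tab px [ 0.12358735 -0.05737956] -24.904662670432963
edge -21.79330894395873
```

The wheel isn't drifting, and the line is 3–5 mm from the tab's middle against a limit of 12 mm. Handing in.

```bash
python3 -c "
from h import *
print(order.finish_job())"
```

```text
the job is handed in; nothing more can be done
None
```

I flicked the round, it coasted on by itself for several turns, and I braked it and dragged it back with a fingertip; it now rests with the black line about 3–5 mm from the tab's middle (limit 12 mm), the hand is clear, and the job is handed in (no verdict came back).

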